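Close the block layer and hold the retaining rod out across it

TASK

Finish the pinwheel layer on the pallet board by laying the two loose concrete blocks flat in the two empty outlined bays (set them down, do not drop them, and leave the laid blocks and everything else on the table where they are). Only then push the release button of the telescopic retaining rod right in and draw the rod by its upright grip across the front of the layer, past its first stop and fully out to its second stop. It is sprung and goes back if released, so finish while still holding it fully out: do not let go.

Things in the scene. Friction and masses are not known exactly. Their poses are not given: they have to be found in the camera images.
- pallet: Fixed plywood board on bearers; top 40 above the table. Origin on the table under the layer's centre, z up; its -x side faces the robot within 0.25 rad. In its frame (mm) the board spans x -125..95, y -95..95; four outlined 100 x 50 bays form a pinwheel round an empty middle over x, y -75..75. The retaining rod's axis is at x -100, z 62, along y; its fixed housing fills y 100..220, 86 high.
- bay0 (a point): Centre of bay 0 on the board's top, at (-25, 50) in the pallet's frame; axes as the pallet's; long side along x. Block laid0 lies here.
- bay1 (a point): Centre of bay 1, at (50, 25); axes as the pallet's; long side along y. Block laid1 lies here.
- bay2 (a point): Centre of bay 2 on the board's top (height 40), at (25, -50); axes as the pallet's; long side along x. Empty at the start.
- bay3 (a point): Centre of bay 3 on the board's top (height 40), at (-50, -25), beside the rod; axes as the pallet's; long side along y. Empty at the start.
- laid0: Already laid in bay 0: pale concrete block 96 long (its x) x 46 wide x 40 high, 0.35 to 0.6 kg, with a steel lifting tab upright on the middle of its top: 40 long (x), 12 thick (y), 30 high (tab top 70 above the underside). Origin: centre of the underside, z up. 
- laid1: Already laid in bay 1: pale concrete block 96 long (its x) x 46 wide x 40 high, 0.35 to 0.6 kg, with a steel lifting tab upright on the middle of its top: 40 long (x), 12 thick (y), 30 high (tab top 70 above the underside). Origin: centre of the underside, z up. 
- loose0: To be laid, standing on the table: pale concrete block 96 long (its x) x 46 wide x 40 high, 0.35 to 0.6 kg, with a steel lifting tab upright on the middle of its top: 40 long (x), 12 thick (y), 30 high (tab top 70 above the underside). Origin: centre of the underside, z up. Either way round, in either empty bay, will do.
- loose1: To be laid: the same kind of block as loose0.
- button_top (a point): Centre of the top of the round black release button (diameter 25, 96 above the table when out), on the square grey collar at the mouth of the rod's housing.
- button (a joint): Push of the release button straight down, m: 0 out, 0.008 fully in. It resists with about 2.5 N and stays in once pushed; until it is in by 0.005 to 0.006 the rod is locked shut. A push of 6 N seats it.
- grip: Upright rubber grip on the rod's free end, 24 (pallet x) x 20 (pallet y), its top 73 above its origin (on the rod's axis), 135 above the table. Axes as the pallet's. Shut, it stands at y = 55 in the pallet's frame, 27 clear of the rod's collar behind it (77 high); fully out at y = -85. Pulled out along the pallet's -y.
- rod_end (a joint): Travel of the thin inner tube out of the middle tube, m: 0 shut, 0.07 fully out. It comes first, against a spring of 3 to 4 N, and its end is the first stop.
- rod_mid (a joint): Travel of the middle tube out of the housing, m: 0 shut, 0.07 fully out. It follows when the grip is pulled on beyond the first stop, against a spring of 7 to 8 N; its end is the rigid second stop, the grip then 140 mm from where it began. Let go, springs draw the rod back in.
- core: Bystander: a solid concrete core, diameter 50, 80 high, standing (sizes in mm). To be left where it is.
- hammer: Bystander: a hammer lying flat (sizes in mm). To be left where it is.
- core_bit: Bystander: a steel tube, diameter 70, 60 high, standing (sizes in mm). To be left where it is.
- brush: Bystander: a hand brush lying flat, near the robot (sizes in mm). To be left where it is.
- wedge: Bystander: a tapered wooden plug, diameter 60, 50 high (sizes in mm). To be left where it is.
- tin: Bystander: a bare metal can, diameter 70, 90 high (sizes in mm). To be left where it is.
- wood_float: Bystander: a wooden float, 160 x 80 plate with a handle bar on top, 63 high (sizes in mm). To be left where it is.
Mind the look-alikes: they are no part of the job. Leave any pink or yellow look-alike of the loose1 alone. What is shaped like the loose0 but yellow is not meant.

How it is judged:
On the way, in this order (a step that is already met when the one before it is completed fails the run):
1. all four blocks lie flat in their bays and the loose ones have been released (horizontal distance between laid0 and bay0 below 0.008 m and angle between the x axis of laid0 and the x axis of bay0, either way round below 0.1 rad and z of laid0 in the frame of bay0 between -0.004 and 0.004 m and angle between each of laid0, laid1's own z axis and vertical below 0.06 rad and horizontal distance between laid1 and bay1 below 0.008 m and angle between the x axis of laid1 and the y axis of bay1, either way round below 0.1 rad and z of laid1 in the frame of bay1 between -0.004 and 0.004 m and ((horizontal distance between loose0 and bay2 below 0.008 m and angle between the x axis of loose0 and the x axis of bay2, either way round below 0.1 rad and z of loose0 in the frame of bay2 between -0.004 and 0.004 m and angle between each of loose0, loose1's own z axis and vertical below 0.06 rad and horizontal distance between loose1 and bay3 below 0.008 m and angle between the x axis of loose1 and the y axis of bay3, either way round below 0.1 rad and z of loose1 in the frame of bay3 between -0.004 and 0.004 m) or (horizontal distance between loose1 and bay2 below 0.008 m and angle between the x axis of loose1 and the x axis of bay2, either way round below 0.1 rad and z of loose1 in the frame of bay2 between -0.004 and 0.004 m and angle between each of loose1, loose0's own z axis and vertical below 0.06 rad and horizontal distance between loose0 and bay3 below 0.008 m and angle between the x axis of loose0 and the y axis of bay3, either way round below 0.1 rad and z of loose0 in the frame of bay3 between -0.004 and 0.004 m)) and contact force between the fingers and loose0 below 0.1 N and contact force between the fingers and loose1 below 0.1 N), for 0.2 s.
2. the release button is pushed in (value of joint button above 0.006 m), for 0.1 s.
3. the rod is drawn by its grip to the second stop (value of joint each of rod_end, rod_mid above 0.065 m and contact force between the fingers and grip above 2 N), for 0.2 s.
At the end, for the whole second after the job is handed in: Four blocks flat in the four bays (centres within 8 mm, turned within 0.1 rad, undersides within 4 mm of the board), untouched; button in by over 6 mm; both tubes out by over 65 of 70 mm and at rest, the fingers holding the grip with over 2 N (all of step 1 and all of step 3 and value of joint button above 0.006 m and velocity of joint each of rod_end, rod_mid below 0.01 m/s); the arm keeps its last pose, push and grip.
It fails at once if a bystander is pushed by more than 30 mm (distance of any of core, hammer, core_bit, brush, wedge, tin, wood_float from where it was at the start of the episode above 0.03 m).
It fails at once if a laid block is shoved by more than 15 mm (distance of any of laid0, laid1 from where it was at the start of the episode above 0.015 m).
It fails at once if a loose block is dropped: it falls free at more than 0.4 m/s ((linear speed of loose0 above 0.4 m/s and contact force between the fingers and loose0 below 0.1 N) or (linear speed of loose1 above 0.4 m/s and contact force between the fingers and loose1 below 0.1 N)).
It also fails if it takes over 69 s, if anything falls off the work surface, if the arm or the gripper's body presses on something with over 40 N, if the wrist force passes 120 N, or if a joint passes its speed limit or range.

ROBOT

A 7-joint arm with a two-finger parallel gripper is mounted at the origin on the work surface. World frame = base frame: x ahead of the robot, y to its left, z up, the work surface at z = 0. Lengths are in m, angles in rad, forces in N, time in s.
With the tool pointing down it reaches from about 0.4 to 0.85 m from the base axis. Payload 4.5 kg.
Tool frame: the origin (TCP) lies midway between the tips of the shut fingers; the grasp point (between the pads) lies 19 mm behind it (ctrl.pinch_z is the distance from the TCP to the grasp point, in m); z points along the fingers, y is the direction in which the jaws open and shut (so a half turn about z gives the same grasp; the last joint's range is limited). The gripper opens to 85 mm and grips with 20 to 120 N. Pads are 22 mm wide; open, the fingers measure 114 mm over their backs; the gripper's body (76 mm by 85 mm) begins 54 mm behind the grasp point. The pads swing forward as they close: fully open they stand 13 mm farther back than shut.
Start: joints at [1.318, 0.689, -0.195, 1.565, 0.157, 0.902, -0.215], TCP at [0.177, -0.599, 0.231] pointing down, gripper open.
Joint ranges: [-3.01, 3.01], [-0.46, 2.08], [-1.47, 1.51], [0.13, 2.56], [-1, 4.14], [0.04, 2.09], [-2.66, 2.66]. Speed limits (rad/s): [2.57, 2.57, 3.14, 3.14, 3.14, 3.14, 3.14].

INTERFACE

Orientations are given as a unit quaternion [w, x, y, z].
In Python, from workcell import ctrl gives the robot as it stands.
- The arm moves only by the tool send_rows, never from a script. Its argument "targets" is a list of rows, each a list of 5 numbers: the shift along the tool's x, y, z in mm, then the turn about the tool's z in degrees, then the finger opening in mm, from 0 to 85.4. In form: [[dx, dy, dz, turn, claw], ...]. A call has 1 to 12 rows; each row is the pose to reach, as a shift and turn from the pose commanded when the call began, along the tool's axes at that moment; what a row does not reach only later rows make up. A row lasts 1/8 s, in which the tool goes at most 62.5 mm and 10.7 degrees, less where a joint would pass 70% of its speed; a pose out of reach is approached as far as the arm can. A call with a gripper value outside its range is refused whole. The fingers move at their own pace and stop on an object; "grip_force" is the grip in N (left out, the last holds). Time passes only in rows, so rows that repeat a pose let the fingers close. It gives the time, the measured TCP pose, the force and the opening at its end, in the units of the state.
- ctrl.read_state(): the state, without advancing time (a new reading comes with each control period).
- ctrl.snapshot(name): name is "scene" or "top" or "wrist"; returns the picture (384x512x3 uint8, red, green, blue); there is no depth.
- ctrl.camera_model(name): a dict with "fx", "fy", "cx", "cy" (pixels), "k1" (the pictures are not rectified: a ray, as slopes to the right and down, at radius r is drawn at 1 + k1 r^2 times it, then the intrinsics apply), "eye" and "orientation" of the camera in the world. Camera axes: x right, y up, looking along -z (the intrinsics and any distortion apply to the point x, -y, -z); pixel columns grow to the right and rows downward; lengths in m; the calibration is good to about 2 mm. A picture is of the moment at which its call begins: read the wrist's pose just before it. camera_model takes no time and is no camera call; for the wrist camera it gives the pose at the moment of the call.
- ctrl.hand_in(): hands the job in, once; it reports no verdict.
Trained networks look in the newest picture that a camera, given by its name, has taken for a name from the list of things; names that differ only in an ending like _2 or _b are one class to them, and where a whole thing is asked for, a point or a joint stands for the part that bears it (a point fixed in the world has none). Each returns a list of dicts, best first, with "score" (0 to 1); they miss things now and then, are a little off and sometimes report something else, mostly with a low value. They report only what shows in the picture. A call takes as long as a camera call. They do not tell look-alikes from the thing itself.
- ctrl.spot_in(thing, camera): "point" ([column, row] in pixels, amid what is visible of it).
- ctrl.masks_of(thing, camera): "mask" (384x512 bool, what is visible of it) and "point" ([column, row] in pixels, amid what is visible of it).
- ctrl.place_of(thing, camera): "point" ([column, row] in pixels: a listed point, or the origin of a listed thing).
The state is a dict: "time": time; "qpos": joint angles; "qd": joint speeds; "joint_efforts": joint torques, N m; "eef_pos": TCP position; "ee_rot": TCP orientation; "contact_force": force on the tool from outside, world axes, zero at the start; "moment": the same for the moment, N m; "opening": finger opening in m.
Only numpy, scipy, OpenCV 4.12 (cv2) and the standard library are available. Lean on these libraries where they do the work, as an engineer would, in place of code of your own. Each camera call takes 0.05 s, during which the arm holds its last target.

## Working session

There is one attempt and no reset: what is moved stays moved. The work goes in short steps, Python scripts to look and compute and a tool call to move; the robot and the scene stay as the last step left them, time stands still between calls to the robot, and variables do not carry over. Pictures are saved under pics/ and viewed, and the job is handed in when it is done.

Besides the shell and the picture viewer there is one more tool, called as a command line: name --pt "numbers of a row" for each row, then --argument value for the rest. send_rows: Moves the arm, as the interface text tells. Its arguments: {"type":"object","properties":{"targets":{"type":"array","items":{"type":"array","items":{"type":"number"}}},"grip_force":{"type":"number"}},"required":["targets"]}

```bash
ls -la; mkdir -p pics; python3 - <<'E'
from workcell import ctrl
import cv2
print(ctrl.read_state())
for n in ("scene","top","wrist"):
    im=ctrl.snapshot(n); cv2.imwrite(f"pics/{n}0.png",im[:,:,::-1]); print(n,ctrl.camera_model(n))
print(ctrl.pinch_z)
E
```

```text
total 12
drwxr-xr-x  3 agent agent 4096 Dec  6 20:32 .
drwxr-xr-x 23 root  root  4096 Dec  6 20:32 ..
drwxr-xr-x  2 agent agent 4096 Dec  6 20:32 pics
{'time': 0.0, 'qpos': array([ 1.31781317,  0.69000144, -0.19450528,  1.56636708,  0.15731803,
        0.90251208, -0.21509804]), 'qd': array([-0.00047352,  0.00150254, -0.00140804, -0.00070695,  0.00021697,
        0.00111034,  0.00012406]), 'joint_efforts': array([ 3.91369831e-04, -5.39608955e+01, -1.26674630e+00, -1.58541369e+01,
        8.97046120e-03,  9.57179291e-03, -6.06597055e-06]), 'eef_pos': array([ 0.17654468, -0.59885281,  0.23046681]), 'ee_rot': array([-9.22922315e-04,  9.89729893e-01,  1.42946991e-01, -2.13188274e-04]), 'contact_force': array([-0.21546204, -0.37647334, -0.10433442]), 'moment': array([0.0189326 , 0.00422521, 0.01015426]), 'opening': 0.08537534058448937}
scene {'fx': 387.0743758950783, 'fy': 387.0743758950783, 'cx': 255.61614411890963, 'cy': 193.70900893962047, 'k1': -0.059320663122170346, 'eye': array([0.98090863, 0.55624153, 1.02006   ]), 'orientation': array([0.30510279, 0.09208454, 0.29972382, 0.89922097])}
top {'fx': 375.57024057431875, 'fy': 375.57024057431875, 'cx': 254.8344118000075, 'cy': 193.9133995218888, 'k1': -0.10529153961407642, 'eye': array([0.37117256, 0.00395907, 1.26373768]), 'orientation': array([-0.70452993, -0.06491092,  0.05146515,  0.70482302])}
wrist {'fx': 272.08383280484327, 'fy': 272.08383280484327, 'cx': 252.97101328055984, 'cy': 190.5596608106572, 'k1': -0.06406843090625097, 'eye': array([ 0.24837277, -0.57804438,  0.37356321]), 'orientation': array([ 0.79191939, -0.11927498,  0.09019956, -0.59203141])}
0.0187
```

View pics/scene0.png

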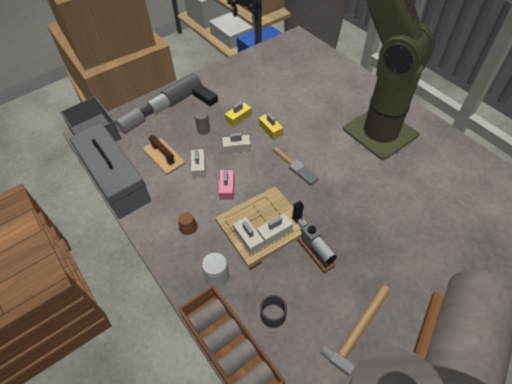

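View pics/top0.png

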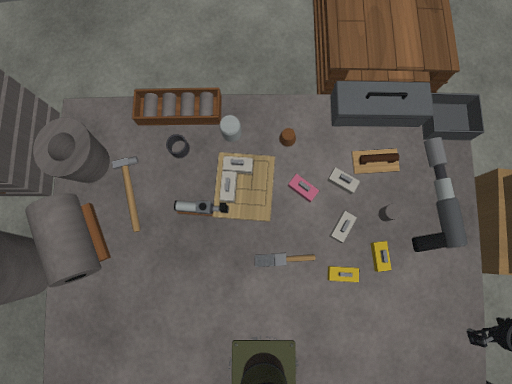

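View pics/wrist0.png

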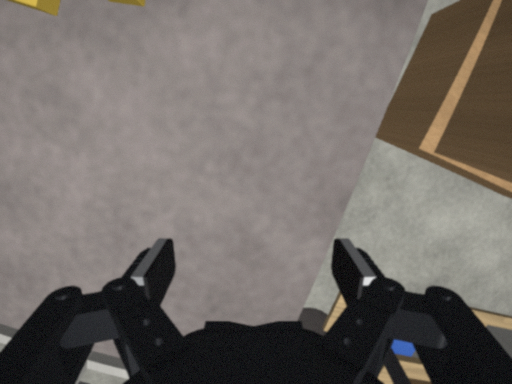

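```bash
cat > h.py <<'E'
import numpy as np, cv2
from scipy.spatial.transform import Rotation as R
from workcell import ctrl
def rot(q): return R.from_quat([q[1],q[2],q[3],q[0]]).as_matrix()
def ray(cm,px):
    px=np.atleast_2d(px).astype(float)
    d=np.c_[(px[:,0]-cm['cx'])/cm['fx'],(px[:,1]-cm['cy'])/cm['fy']]
    u=d.copy()
    for _ in range(20): u=d/(1+cm['k1']*(u**2).sum(1,keepdims=True))
    v=np.c_[u[:,0],-u[:,1],-np.ones(len(u))]
    return v@rot(cm['orientation']).T
def at_z(cm,px,z):
    v=ray(cm,px); e=np.array(cm['eye']); t=(z-e[2])/v[:,2]
    return e+v*t[:,None]
def proj(cm,P):
    P=np.atleast_2d(P); c=(P-np.array(cm['eye']))@rot(cm['orientation'])
    u=np.c_[c[:,0]/-c[:,2],-c[:,1]/-c[:,2]]
    u=u*(1+cm['k1']*(u**2).sum(1,keepdims=True))
    return np.c_[u[:,0]*cm['fx']+cm['cx'],u[:,1]*cm['fy']+cm['cy']]
def T(x,y,yaw):
    c,s=np.cos(yaw),np.sin(yaw)
    return lambda P:(np.atleast_2d(P)@np.array([[c,s,0],[-s,c,0],[0,0,1]])+[x,y,0])
def box(x0,x1,y0,y1,z0,z1):
    v=np.array([[x,y,z] for z in (z0,z1) for x,y in((x0,y0),(x1,y0),(x1,y1),(x0,y1))])
    e=[(0,1),(1,2),(2,3),(3,0),(4,5),(5,6),(6,7),(7,4),(0,4),(1,5),(2,6),(3,7)]
    return v,e
def draw(im,cm,V,E,col,f=1,off=(0,0)):
    p=(proj(cm,V)-off)*f
    for a,b in E: cv2.line(im,tuple(int(q) for q in p[a].round()),tuple(int(q) for q in p[b].round()),col,1,cv2.LINE_AA)
BLK=[box(-.048,.048,-.023,.023,0,.04),box(-.02,.02,-.006,.006,.04,.07)]
E
python3 - <<'E'
from h import *
im=ctrl.snapshot("top");cm=ctrl.camera_model("top")
cv2.imwrite("pics/crop1.png",cv2.resize(im[130:290,160:420,::-1],None,fx=3,fy=3,interpolation=cv2.INTER_CUBIC))
for n in ["loose0","bay2","bay3","bay0","bay1","pallet","button_top","grip","laid0"]:
    print(n,[(np.round(d['point']),round(d['score'],2)) for d in ctrl.place_of(n,"top")])
E
```

```text
loose0 [(array([344., 224.]), 0.73), (array([302., 189.]), 0.58), (array([378., 257.]), 0.58), (array([342., 273.]), 0.58), (array([343., 185.]), 0.57)]
bay2 [(array([226., 188.]), 0.84), (array([243., 165.]), 0.83), (array([260., 172.]), 0.75), (array([250., 195.]), 0.66), (array([131., 196.]), 0.51), (array([285., 261.]), 0.37)]
bay3 [(array([226., 188.]), 0.84), (array([243., 165.]), 0.83), (array([260., 172.]), 0.75), (array([250., 195.]), 0.66), (array([131., 196.]), 0.51), (array([285., 261.]), 0.37)]
bay0 [(array([226., 188.]), 0.84), (array([243., 165.]), 0.83), (array([260., 172.]), 0.75), (array([250., 195.]), 0.66), (array([131., 196.]), 0.51), (array([285., 261.]), 0.37)]
bay1 [(array([226., 188.]), 0.84), (array([243., 165.]), 0.83), (array([260., 172.]), 0.75), (array([250., 195.]), 0.66), (array([131., 196.]), 0.51), (array([285., 261.]), 0.37)]
pallet [(array([247., 185.]), 0.81)]
button_top [(array([251., 198.]), 0.74), (array([204., 206.]), 0.52)]
grip [(array([224., 206.]), 0.59), (array([374., 161.]), 0.54)]
laid0 [(array([238., 167.]), 0.98), (array([229., 186.]), 0.72)]
```

View pics/crop1.png

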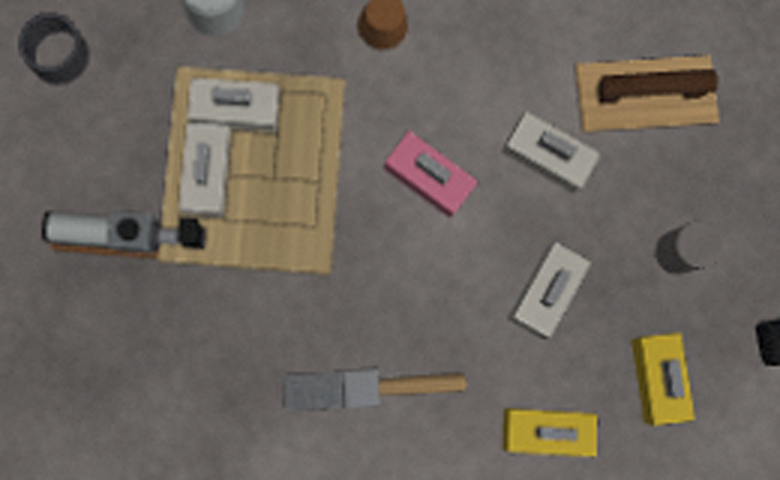

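The crop shows the two pale loose blocks at top-image px (344,180) and (344,227). The look-alikes are pink at (303,187) and yellow at (381,257) and (344,274). The board's empty bays are at about (260,172) and (250,195), and the button is at (203,206).

```bash
python3 - <<'E'
from h import *
from scipy.optimize import least_squares
im=ctrl.snapshot("top");cm=ctrl.camera_model("top")
c=lambda a:np.array(a)/3+[160,130]
obs=c([(180,67),(344,80),(329,271),(160,258)])-0.33
M=np.array([[.095,.095,.04],[.095,-.095,.04],[-.125,-.095,.04],[-.125,.095,.04]])
r=least_squares(lambda p:(proj(cm,T(*p)(M))-obs).ravel(),[.4,0,0]);print("pallet",r.x,r.fun.round(2))
pal=r.x
tops=dict(A=[(529,112),(599,154),(581,188),(506,149)],B=[(558,243),(590,259),(546,336),(514,319)])
# A corners of top face
S={}
for k,g,yaw0 in(("A",(.55,-.25),-2.6+np.pi),("B",(.45,-.25),0)):
    ob=c(tops[k])-.33
    P=at_z(cm,ob,.04); ctr=P.mean(0)
    e=P[1]-P[0] if k=="A" else P[2]-P[1]
    yaw=np.arctan2(e[1],e[0]); print(k,ctr,yaw,np.linalg.norm(P-np.roll(P,1,0),axis=1)); S[k]=(ctr[0],ctr[1],yaw)
f=3;vis=cv2.resize(im[130:290,160:420,::-1],None,fx=3,fy=3,interpolation=cv2.INTER_CUBIC)
off=np.array([160,130])-.33
V,E=box(-.125,.095,-.095,.095,.02,.04);draw(vis,cm,T(*pal)(V),E,(0,0,255),3,off)
V,E=box(-.112,-.088,.045,.065,.062,.135);draw(vis,cm,T(*pal)(V),E,(255,0,255),3,off)
for cx,cy,l in((-25,50,0),(50,25,1),(25,-50,0),(-50,-25,1)):
    hx,hy=(50,25) if not l else (25,50)
    V,E=box(*(np.array([cx-hx,cx+hx,cy-hy,cy+hy,40,40])/1000));draw(vis,cm,T(*pal)(V),E,(255,0,0),3,off)
for k in S:
    for V,E in BLK: draw(vis,cm,T(*S[k])(V),E,(0,200,0),3,off)
cv2.imwrite("pics/ov1.png",vis)
s=ctrl.read_state()
print(rot(s['ee_rot']).round(3))
E
```

```text
pallet [ 0.61805964  0.06209284 -0.08296719] [-0.7  -0.59  0.73 -0.66  0.67  0.79 -0.72  0.35]
A [ 0.62143696 -0.27031688  0.04      ] -2.129318042891673 [0.05014239 0.09033168 0.04408079 0.09302458]
B [ 0.46784902 -0.26292661  0.04      ] 2.5913935660225036 [0.09710305 0.03895739 0.09796052 0.03899663]
[[ 0.959  0.283  0.   ]
 [ 0.283 -0.959 -0.   ]
 [-0.     0.    -1.   ]]
```

View pics/ov1.png

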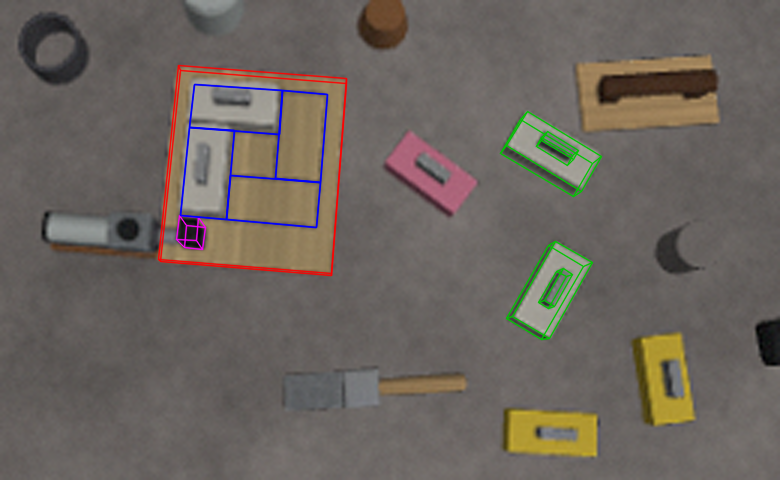

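```bash
cat >> h.py <<'E'
def goto(x,y,z,yaw,s=None):
    """numbers for a row: dx dy dz(mm) turn(deg) from the commanded (~measured) pose"""
    s=s or ctrl.read_state(); r=rot(s['ee_rot'])
    yaw0=np.arctan2(r[1,0],r[0,0]); d=(r.T@(np.array([x,y,z])-s['eef_pos']))*1000
    t=-np.degrees((yaw-yaw0+np.pi)%(2*np.pi)-np.pi)
    return d.round(1),round(t,1)
E
python3 - <<'E'
from h import *
s=ctrl.read_state();cm=ctrl.camera_model("wrist")
r=rot(s['ee_rot']);print("axis in tool",r.T@-rot(cm['orientation'])[:,2],"eye in tool",r.T@(cm['eye']-s['eef_pos']), "up in tool", r.T@rot(cm['orientation'])[:,1])
print(at_z(cm,[(256,192),(256,20),(20,192),(256,330)],.04)-s['eef_pos'])
print(goto(.468,-.265,.23,-.55))
print(goto(.45,-.265,.23,.287))
E
```

```text
axis in tool [-2.95610247e-01 -2.95135097e-04  9.55308586e-01] eye in tool [ 7.47032657e-02 -2.43199925e-06 -1.42900488e-01] up in tool [9.55308584e-01 2.26581118e-04 2.95610316e-01]
[[-0.0283352  -0.01233656 -0.1913426 ]
 [ 0.16201247  0.04434819 -0.1913426 ]
 [-0.11907734  0.29515428 -0.1913426 ]
 [-0.24474364 -0.07697324 -0.1913426 ]]
(array([ 373.9, -238.4,    1.3]), np.float64(48.0))
(array([ 356.6, -243.5,    1.3]), np.float64(-0.0))
```

send_rows --pt "50 -28 -20 0 40" --pt "100 -57 -40 0 40" --pt "150 -86 -50 0 40" --pt "200 -115 -50 0 40" --pt "250 -144 -50 0 40" --pt "300 -173 -50 0 40" --pt "350 -202 -50 0 40" --pt "380 -220 -50 0 40" --pt "393 -227 -50 0 40" --pt "393 -227 -50 0 40" --pt "393 -227 -50 0 40"

```text
time: 2.08
eef_pos: [0.488, -0.2727, 0.2812]
ee_rot: [0.001, 0.99, 0.141, -0.001]
contact_force: [-1.7, -0.2, 0.2]
opening: 0.0397
```

```bash
python3 - <<'E'
from h import *
s=ctrl.read_state();cm=ctrl.camera_model("wrist");im=ctrl.snapshot("wrist");cv2.imwrite("pics/w1.png",im[:,:,::-1])
print(s['eef_pos'],s['time'],abs(s['qd']).max())
vis=im[:,:,::-1].copy()
for S in((.621,-.270,-2.129),(.468,-.263,2.591)):
    for V,E in BLK: draw(vis,cm,T(*S)(V),E,(0,200,0))
cv2.imwrite("pics/w1o.png",cv2.resize(vis,None,fx=1.5,fy=1.5))
E
```

```text
[ 0.48795838 -0.27273299  0.28120893] 2.075 0.00697590241174992
```

View pics/w1o.png

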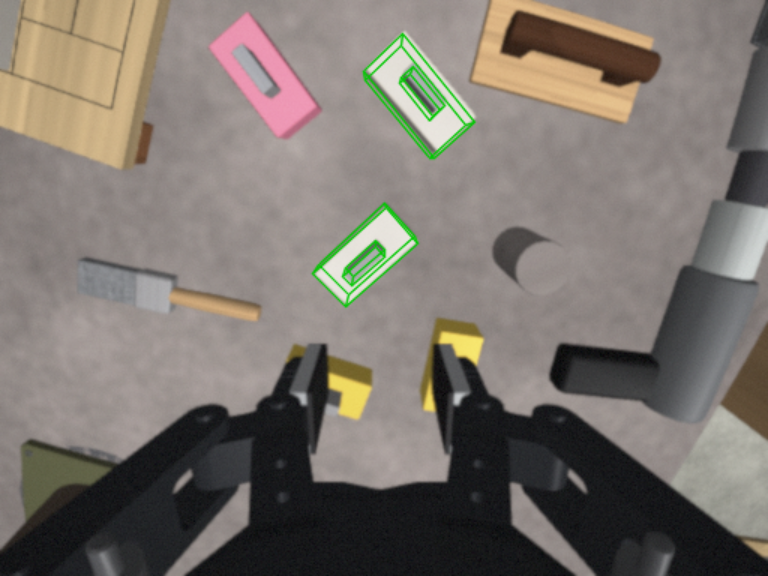

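```bash
cat >> h.py <<'E'
from scipy.optimize import minimize
def sil(cm,pose,base=0.,sc=8,shape=(384,512)):
    m=np.zeros((shape[0],shape[1]),np.uint8); m=np.zeros((shape[0]*2,shape[1]*2),np.uint8)
    for V,E in BLK:
        p=proj(cm,T(*pose)(V+[0,0,base]))
        h=cv2.convexHull(((p+.5)*2-.5).astype(np.float32))
        cv2.fillConvexPoly(m,np.round(h*16).astype(np.int32),255,cv2.LINE_AA,4)
    return cv2.resize(m,(shape[1],shape[0]),interpolation=cv2.INTER_AREA)/255.
def fit(cm,mask,pose0,base=0.):
    mk=mask.astype(float)
    f=lambda p:np.abs(sil(cm,(p[0]/1e3,p[1]/1e3,p[2]/50),base)-mk).sum()
    p0=np.array([pose0[0]*1e3,pose0[1]*1e3,pose0[2]*50])
    r=minimize(f,p0,method='Nelder-Mead',options=dict(initial_simplex=p0+np.array([[0,0,0],[6,0,0],[0,6,0],[0,0,6]]),xatol=.02,fatol=.05,maxiter=400))
    return (r.x[0]/1e3,r.x[1]/1e3,r.x[2]/50),r.fun,mk.sum()
E
python3 - <<'E'
from h import *
cm=ctrl.camera_model("wrist");im=ctrl.snapshot("wrist")
ms=ctrl.masks_of("loose0","wrist")
vis=im[:,:,::-1].copy()
for S in((.621,-.270,1.012),(.468,-.263,-.55)):
    c=proj(cm,[S[0],S[1],.04])[0]
    for m in ms:
        if np.hypot(*(np.array(m['point'])-c))<12:
            p,f,a=fit(cm,m['mask'],S); print("mask",m['score'],np.round(p,4),f,a)
            s0=sil(cm,S)
            # colour threshold
    g=im.astype(int); th=(im.min(2)>120)&(np.ptp(g,axis=2)<40)
    reg=cv2.dilate((sil(cm,S)>.1).astype(np.uint8),np.ones((9,9)))>0
    th=cv2.morphologyEx((th&reg).astype(np.uint8),cv2.MORPH_CLOSE,np.ones((9,9)))
    q,f,a=fit(cm,th,S);print("thr",np.round(q,4),f,a)
    for V,E in BLK: draw(vis,cm,T(*p)(V),E,(0,200,0))
    for V,E in BLK: draw(vis,cm,T(*q)(V),E,(0,0,255))
cv2.imwrite("pics/w2o.png",cv2.resize(vis[10:220,180:340],None,fx=4,fy=4)[:600])
E
```

```text
mask 0.69 [ 0.6248 -0.2713  1.0375] 109.96470588235294 2943.0
thr [ 0.6282 -0.271   1.0285] 1365.0627450980392 4427.0
mask 0.84 [ 0.4693 -0.2629 -0.5366] 154.31372549019608 2155.0
thr [ 0.4685 -0.2627 -0.7523] 1237.5294117647059 3580.0
```

View pics/w2o.png

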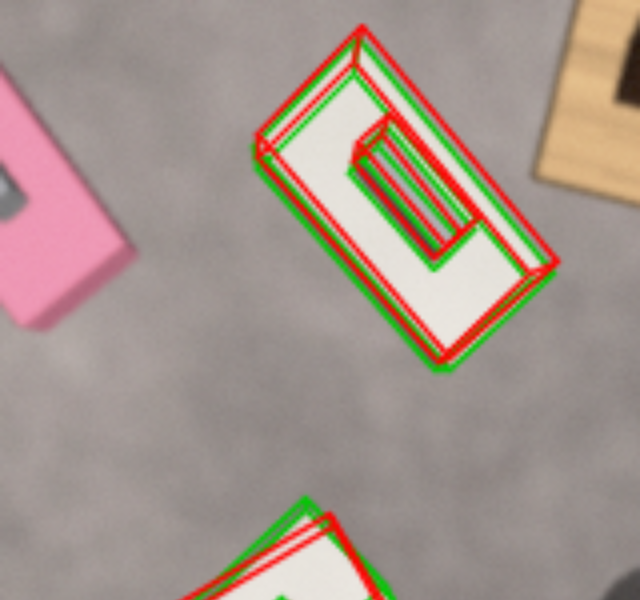

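```bash
python3 - <<'E'
from h import *
print(goto(.4693,-.2629,.12,-.537))
E
```

```text
(array([-15.6, -14.3, 161.3]), np.float64(47.0))
```

send_rows --pt "-5 -5 30 10 40" --pt "-10 -10 60 20 40" --pt "-15 -14 90 30 40" --pt "-16 -14 120 40 40" --pt "-16 -14 150 47 40" --pt "-16 -14 161 47 40" --pt "-16 -14 161 47 40" --pt "-16 -14 161 47 40"

```text
time: 3.22
eef_pos: [0.4709, -0.2623, 0.1213]
ee_rot: [0.0, 0.965, -0.263, 0.001]
contact_force: [-0.5, 0.7, -0.5]
opening: 0.0398
```

```bash
python3 - <<'E'
from h import *
s=ctrl.read_state();cm=ctrl.camera_model("wrist");im=ctrl.snapshot("wrist")
print(s['eef_pos'])
ms=ctrl.masks_of("loose0","wrist")
vis=im[:,:,::-1].copy();S=(.4693,-.2629,-.537)
p=S
for m in ms:
    print(m['score'],m['point'],m['mask'].sum())
    if m['score']>.5 and m['mask'].sum()>3000:
        p,f,a=fit(cm,m['mask'],S);print(np.round(p,4),f,a)
        for V,E in BLK: draw(vis,cm,T(*p)(V),E,(0,200,0))
for V,E in BLK: draw(vis,cm,T(*S)(V),E,(0,0,255))
cv2.imwrite("pics/w3o.png",cv2.resize(vis,None,fx=1.5,fy=1.5))
print(goto(*S[:2],.046,S[2]))
E
```

```text
[ 0.47089968 -0.26230055  0.12134529]
0.98 [293.5, 310.6] 1040
0.96 [257.6, 189.6] 5754
[ 0.4694 -0.2632 -0.5398] 207.4549019607843 5754.0
0.9 [163.5, 27.9] 7959
[ 0.1813 -0.0981 -0.5227] 7959.0 7959.0
0.79 [416.7, 211.2] 5913
[ 0.1813 -0.0981 -0.5227] 5913.0 5913.0
0.58 [58.8, 143.9] 6729
[ 0.1813 -0.0981 -0.5227] 6729.0 6729.0
(array([-1.2,  1.5, 75.4]), np.float64(0.2))
```

View pics/w3o.png

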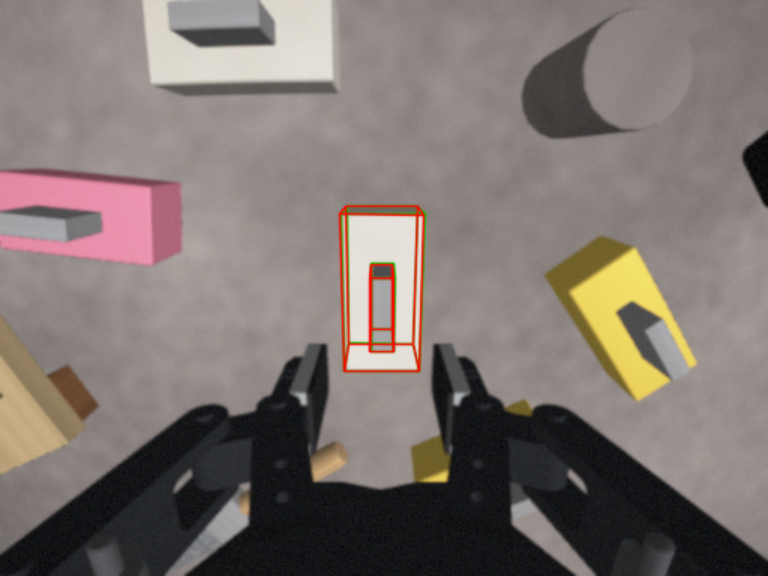

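```bash
python3 - <<'E'
from h import *
im=ctrl.snapshot("wrist")
cv2.imwrite("pics/w3c.png",cv2.resize(im[130:260,200:310,::-1],None,fx=4.5,fy=4.5,interpolation=cv2.INTER_CUBIC))
E
```

```text
(no output)
```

View pics/w3c.png

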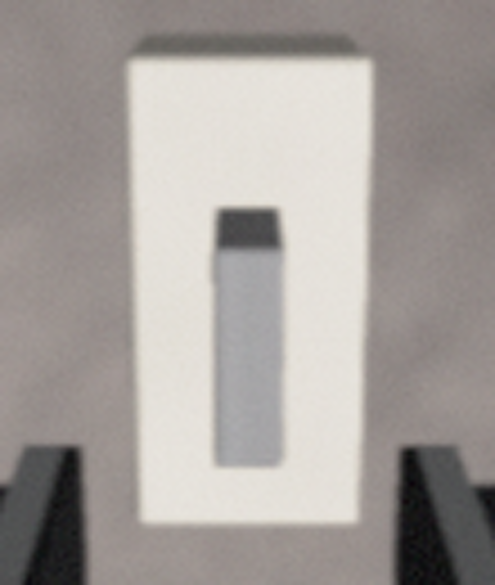

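send_rows --pt "-1 1.5 25 0 40" --pt "-1 1.5 50 0 40" --pt "-1 1.5 68 0 40" --pt "-1 1.5 76 0 40" --pt "-1 1.5 76 0 40" --pt "-1 1.5 76 0 0" --pt "-1 1.5 76 0 0" --pt "-1 1.5 76 0 0" --pt "-1 1.5 76 0 0" --grip_force 60

```text
time: 4.5
eef_pos: [0.4692, -0.2627, 0.0452]
ee_rot: [0.0, 0.965, -0.264, 0.001]
contact_force: [-0.4, 0.5, 5.2]
opening: 0.0109
```

```bash
python3 - <<'E'
from h import *
print(goto(.60,0.01,.25,-.083))
E
```

```text
(array([ -25.7, -301.4, -204.9]), np.float64(-25.8))
```

send_rows --pt "0 0 -15 0 0" --pt "0 0 -50 0 0" --pt "0 0 -95 0 0" --pt "-3 -25 -140 0 0" --pt "-8 -70 -180 -5 0" --pt "-13 -120 -205 -10 0" --pt "-18 -170 -205 -16 0" --pt "-22 -220 -205 -21 0" --pt "-26 -265 -205 -26 0" --pt "-26 -290 -205 -26 0" --pt "-26 -301 -205 -26 0" --pt "-26 -301 -205 -26 0"

```text
time: 6.0
eef_pos: [0.5988, 0.0089, 0.249]
ee_rot: [0.001, 0.999, -0.04, -0.001]
contact_force: [-0.5, 0.3, -5.2]
opening: 0.0108
```

```bash
python3 - <<'E'
from h import *
s=ctrl.read_state();cm=ctrl.camera_model("wrist");im=ctrl.snapshot("wrist")
print(s['eef_pos'],s['opening'],s['contact_force'])
vis=im[:,:,::-1].copy();cv2.imwrite("pics/w4.png",vis)
cv2.imwrite("pics/w4o.png",cv2.resize(vis,None,fx=1.5,fy=1.5))
E
```

```text
[0.59879973 0.00891936 0.24903366] 0.010823078871955537 [-0.46897085  0.32793708 -5.2050437 ]
```

View pics/w4o.png

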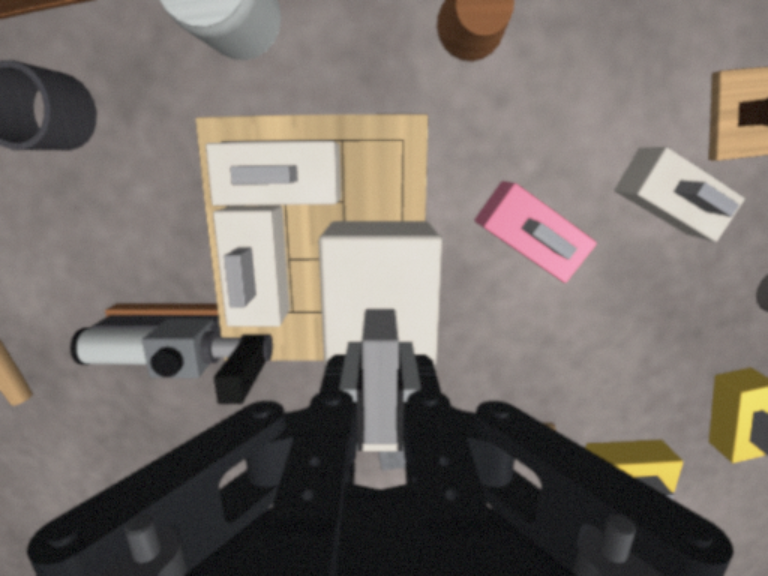

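```bash
cat >> h.py <<'E'
PB=[box(-.125,.095,-.095,.095,.04,.04)]+[box(*(np.array([cx-hx,cx+hx,cy-hy,cy+hy,40,40])/1000)) for cx,cy,hx,hy in((-25,50,50,25),(50,25,25,50),(25,-50,50,25),(-50,-25,25,50))]
E
python3 - <<'E'
from h import *
cm=ctrl.camera_model("wrist");im=ctrl.snapshot("wrist")
f=4;off=np.array([125,70.])
raw=cv2.resize(im[70:250,125:300,::-1],None,fx=4,fy=4,interpolation=cv2.INTER_CUBIC)[:600]
cv2.imwrite("pics/w5r.png",raw)
vis=raw.copy()
for V,E in PB: draw(vis,cm,T(.618,.0621,-.083)(V),E,(0,0,255),4,off-.375)
cv2.imwrite("pics/w5o.png",vis)
E
```

```text
(no output)
```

View pics/w5r.png

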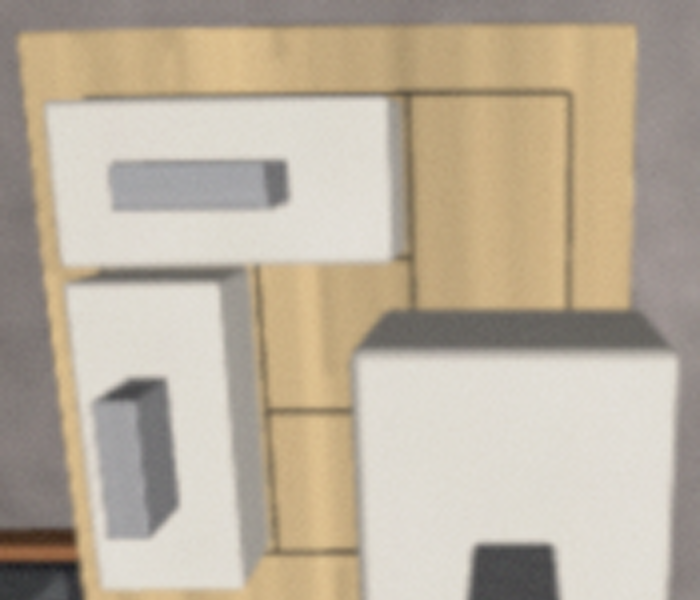

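View pics/w5o.png

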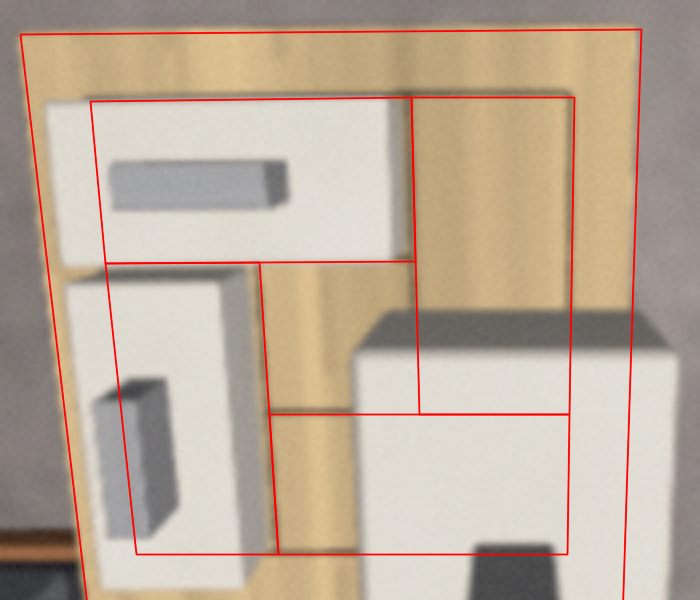

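```bash
python3 - <<'E'
from h import *
from scipy.optimize import least_squares
cm=ctrl.camera_model("wrist")
M=np.array([[75,-75],[75,-25],[25,-25],[25,25],[-25,25],[-75,25],[95,95],[95,-95]])/1000
M=np.c_[M,np.full(8,.04)]
o=np.array([(571,93),(411,93),(411,258),(258,264),(268,410),(279,551),(20,33),(636,25)])/4+np.array([125,70])-.375
r=least_squares(lambda p:(proj(cm,T(*p)(M))-o).ravel(),[.618,.062,-.083]);print(r.x,r.fun.round(2))
p=r.x
for n,q in(("bay2",(.025,-.05,.04)),("bay3",(-.05,-.025,.04)),("grip",(-.1,.055,.062))): print(n,T(*p)([q]))
# laid blocks positions via masks
ms=ctrl.masks_of("laid0","wrist") if ctrl.snapshot("wrist") is not None else 0
for n,q,yaw in (("laid0",(-.025,.05,0),0),("laid1",(.05,.025,0),np.pi/2)):
    g=T(*p)([q])[0];c=proj(cm,g+[0,0,.08])[0]
    for m in ms:
        if np.hypot(*(np.array(m['point'])-c))<15:
            b,f,a=fit(cm,m['mask'],(g[0],g[1],p[2]+yaw),.04);print(n,g,np.round(b,4),f,a)
s=ctrl.read_state()
bay2=T(*p)([(.025,-.05,.04)])[0]
print(goto(bay2[0],bay2[1],.15,p[2]),goto(bay2[0],bay2[1],.0855,p[2]))
E
```

```text
[ 0.61874989  0.06191603 -0.07876803] [ 0.19  0.07 -0.51  0.3   0.64  0.1  -0.1  -1.05  0.02  0.47 -0.16  0.38
 -0.68  0.06  0.58 -0.15]
bay2 [[0.63973804 0.0101039  0.04      ]]
bay3 [[0.56693775 0.04092788 0.04      ]]
grip [[0.52338771 0.12461416 0.062     ]]
laid1 [0.67056202 0.08290419 0.        ] [0.671  0.0836 1.4834] 129.6 3719.0
(array([40.8, -6. , 99.2]), np.float64(-0.2)) (array([ 40.9,  -6.1, 163.7]), np.float64(-0.2))
```

send_rows --pt "20 -3 30 0 0" --pt "41 -6 70 0 0" --pt "41 -6 110 0 0" --pt "41 -6 140 0 0" --pt "41 -6 152 0 0" --pt "41 -6 157 0 0" --pt "41 -6 160 0 0" --pt "41 -6 162 0 0" --pt "41 -6 163 0 0" --pt "41 -6 163 0 0"

```text
time: 7.45
eef_pos: [0.6408, 0.0127, 0.0866]
ee_rot: [0.0, 0.999, -0.04, 0.0]
contact_force: [-0.8, -0.3, -4.9]
opening: 0.0107
```

```bash
python3 - <<'E'
from h import *
s=ctrl.read_state()
print(s['eef_pos'],s['contact_force'],goto(0.6397,.0101,.0852,-.0788))
E
```

```text
[0.64082539 0.01265717 0.08661454] [-0.7623874  -0.31353452 -4.8984313 ] (array([-0.9,  2.6,  1.4]), np.float64(-0.1))
```

send_rows --pt "-0.5 1.5 0 0 0" --pt "-1 2.6 0 0 0" --pt "-1 2.6 0.6 0 0" --pt "-1 2.6 1.2 0 0" --pt "-1 2.6 1.5 0 0" --pt "-1 2.6 1.5 0 0"

```text
time: 8.2
eef_pos: [0.6394, 0.0101, 0.0852]
ee_rot: [0.0, 0.999, -0.04, 0.0]
contact_force: [-2.6, -0.4, 1.4]
opening: 0.011
```

```bash
python3 - <<'E'
from h import *
s=ctrl.read_state()
print(s['eef_pos'],s['contact_force'],goto(0.6397,.0101,.0852,-.0788))
im=ctrl.snapshot("wrist");cm=ctrl.camera_model("wrist")
vis=im[:,:,::-1].copy()
for V,E in PB: draw(vis,cm,T(.6187,.0619,-.0788)(V),E,(0,0,255))
for V,E in BLK: draw(vis,cm,T(.6397,.0101,-.0788)(V+[0,0,.04]),E,(0,200,0))
cv2.imwrite("pics/w6.png",cv2.resize(vis,None,fx=1.5,fy=1.5))
E
```

```text
[0.63939927 0.01006947 0.0852327 ] [-2.60787997 -0.44145621  1.36692716] (array([ 0.3, -0.1,  0. ]), np.float64(-0.1))
```

View pics/w6.png

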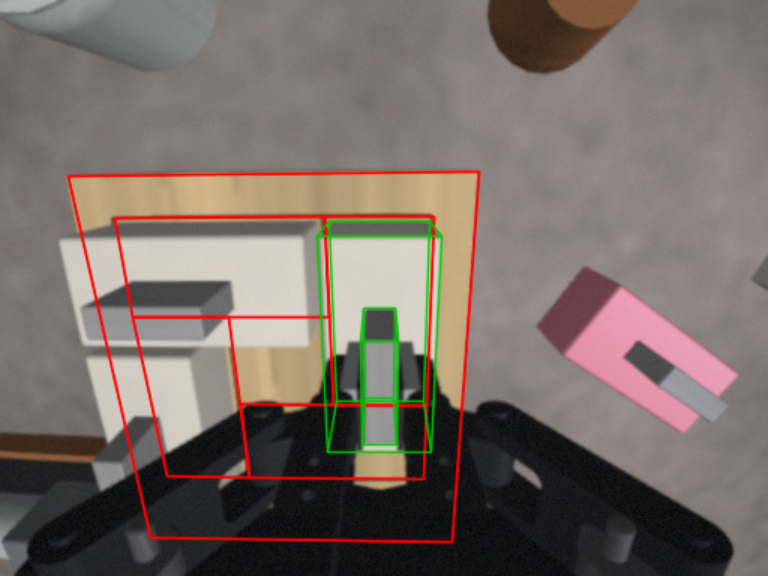

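send_rows --pt "0 0 0 0 20" --pt "0 0 0 0 40" --pt "0 0 0 0 40" --pt "0 0 -20 0 40" --pt "0 0 -60 0 40" --pt "0 20 -100 -5 40" --pt "2 70 -115 -15 40" --pt "4 120 -115 -25 40" --pt "5 170 -115 -35 40" --pt "6 220 -115 -45 40" --pt "7 260 -115 -55 40" --pt "7 281 -115 -64 40"

```text
time: 9.75
eef_pos: [0.6233, -0.2749, 0.2012]
ee_rot: [0.002, 0.868, 0.496, -0.0]
contact_force: [0.4, 0.2, -0.0]
opening: 0.0396
```

send_rows --pt "0 0 30 0 40" --pt "0 0 50 0 40" --pt "0 0 50 0 40"

```text
time: 10.12
eef_pos: [0.623, -0.2708, 0.1495]
ee_rot: [-0.001, 0.869, 0.496, -0.001]
contact_force: [0.3, -0.9, 0.1]
opening: 0.0405
```

```bash
python3 - <<'E'
from h import *
s=ctrl.read_state();cm=ctrl.camera_model("wrist");im=ctrl.snapshot("wrist")
print(s['eef_pos'],s['time'])
ms=ctrl.masks_of("loose0","wrist")
vis=im[:,:,::-1].copy();S=(.6248,-.2713,1.0375)
p=S;c=proj(cm,[S[0],S[1],.05])[0]
for m in ms:
    print(m['score'],m['point'],m['mask'].sum())
    if np.hypot(*(np.array(m['point'])-c))<25:
        p,f,a=fit(cm,m['mask'],S);print(np.round(p,4),f,a)
        for V,E in BLK: draw(vis,cm,T(*p)(V),E,(0,200,0))
for V,E in BLK: draw(vis,cm,T(*S)(V),E,(0,0,255))
cv2.imwrite("pics/w7o.png",cv2.resize(vis,None,fx=1.5,fy=1.5))
print(goto(*p[:2],.0452,p[2]))
E
```

```text
[ 0.62302817 -0.27075037  0.14947779] 10.125
0.87 [34.7, 297.5] 4704
0.82 [144.1, 354.8] 1090
0.76 [156.0, 69.7] 7002
0.74 [257.2, 177.1] 4592
[ 0.6255 -0.2704  1.0375] 244.75294117647059 4592.0
(array([8.000e-01, 1.000e-01, 1.061e+02]), np.float64(-0.0))
```

View pics/w7o.png

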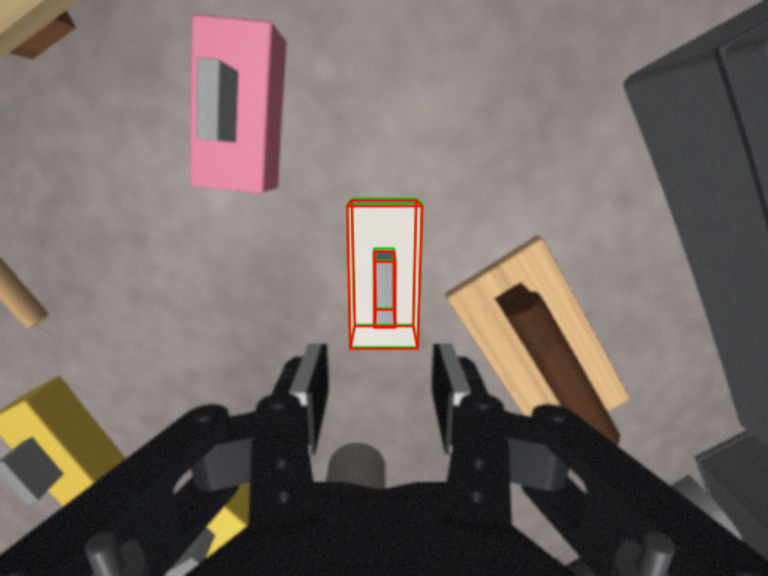

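send_rows --pt "1 0 30 0 30" --pt "1 0 60 0 30" --pt "1 0 88 0 30" --pt "1 0 102 0 30" --pt "1 0 106 0 30" --pt "1 0 106 0 30" --pt "1 0 106 0 0" --pt "1 0 106 0 0" --pt "1 0 106 0 0" --pt "1 0 106 0 0"

```text
time: 11.48
eef_pos: [0.6256, -0.27, 0.0451]
ee_rot: [0.001, 0.869, 0.496, 0.001]
contact_force: [0.4, -0.3, 6.0]
opening: 0.0108
```

```bash
python3 - <<'E'
from h import *
print(ctrl.read_state()['eef_pos'],goto(.56694,.04093,.25,-.0788+np.pi/2),goto(.60,-.05,.25,-.0788+np.pi/2))
E
```

```text
[ 0.62562598 -0.27004275  0.04505603] (array([ 238. , -208.2, -205.4]), np.float64(-26.1)) (array([ 176.5, -133.5, -205.2]), np.float64(-26.1))
```

send_rows --pt "0 0 -15 0 0" --pt "0 0 -50 0 0" --pt "0 0 -95 0 0" --pt "20 -18 -140 0 0" --pt "55 -48 -180 -5 0" --pt "92 -80 -205 -10 0" --pt "129 -113 -205 -16 0" --pt "165 -144 -205 -21 0" --pt "200 -175 -205 -26 0" --pt "225 -197 -205 -26 0" --pt "238 -208 -205 -26 0" --pt "238 -208 -205 -26 0"

```text
time: 12.98
eef_pos: [0.5661, 0.0416, 0.2489]
ee_rot: [-0.0, 0.734, 0.679, -0.0]
contact_force: [-0.1, 0.0, -3.3]
opening: 0.0111
```

send_rows --pt "0 0 0 0 0" --pt "0 0 0 0 0"

```text
time: 13.22
eef_pos: [0.5668, 0.0389, 0.2486]
ee_rot: [0.0, 0.736, 0.677, -0.001]
contact_force: [1.7, -0.1, -3.3]
opening: 0.0111
```

```bash
python3 - <<'E'
from h import *
s=ctrl.read_state();cm=ctrl.camera_model("wrist");im=ctrl.snapshot("wrist")
print(s['eef_pos'],s['time'],s['contact_force'],s['opening'])
vis=im[:,:,::-1].copy()
P=(.6187,.0619,-.0788)
for V,E in PB: draw(vis,cm,T(*P)(V),E,(0,0,255))
for V,E in BLK: draw(vis,cm,T(.6397,.0101,-.0788)(V+[0,0,.04]),E,(0,200,0))
cv2.imwrite("pics/w8.png",cv2.resize(vis,None,fx=1.5,fy=1.5))
print(goto(.56694,.04093,.1,-.0788+np.pi/2))
E
```

```text
[0.56675381 0.03888937 0.24855143] 13.225 [ 1.74187464 -0.13698169 -3.29027906] 0.011140501624928556
(array([1.800e+00, 1.000e-01, 1.486e+02]), np.float64(-0.2))
```

View pics/w8.png

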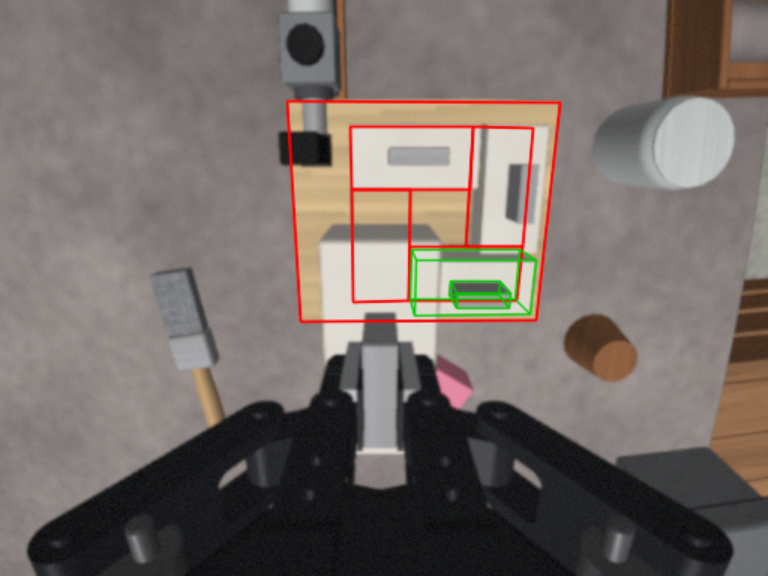

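send_rows --pt "2 0 30 0 0" --pt "2 0 70 0 0" --pt "2 0 110 0 0" --pt "2 0 138 0 0" --pt "2 0 150 0 0" --pt "2 0 156 0 0" --pt "2 0 159 0 0" --pt "2 0 160 0 0" --pt "2 0 160 0 0" --pt "2 0 160 0 0"

```text
time: 14.52
eef_pos: [0.5669, 0.043, 0.0892]
ee_rot: [0.0, 0.735, 0.678, 0.0]
contact_force: [0.1, 0.0, -3.7]
opening: 0.0106
```

```bash
python3 - <<'E'
from h import *
s=ctrl.read_state()
print(s['eef_pos'],s['contact_force'],goto(.56694,.04093,.0851,-.0788+np.pi/2))
E
```

```text
[0.56692432 0.04303049 0.08921551] [ 0.09776828  0.02312857 -3.71985022] (array([-2.1,  0.2,  4.1]), np.float64(-0.1))
```

send_rows --pt "-1 0 0 0 0" --pt "-2 0 1.5 0 0" --pt "-2 0 3 0 0" --pt "-2 0 4 0 0" --pt "-2 0 4.4 0 0" --pt "-2 0 4.4 0 0"

```text
time: 15.28
eef_pos: [0.5666, 0.0409, 0.085]
ee_rot: [0.0, 0.735, 0.678, -0.0]
contact_force: [-0.3, -1.3, 5.7]
opening: 0.0107
```

```bash
python3 - <<'E'
from h import *
s=ctrl.read_state()
print(s['eef_pos'],s['contact_force'],goto(.56694,.04093,.0851,-.0788+np.pi/2))
im=ctrl.snapshot("wrist");cm=ctrl.camera_model("wrist")
vis=im[:,:,::-1].copy()
for V,E in PB: draw(vis,cm,T(.6187,.0619,-.0788)(V),E,(0,0,255))
for V,E in BLK: draw(vis,cm,T(.56694,.04093,-.0788+np.pi/2)(V+[0,0,.04]),E,(0,200,0))
cv2.imwrite("pics/w9.png",cv2.resize(vis,None,fx=1.5,fy=1.5))
E
```

```text
[0.56659522 0.04089683 0.08495628] [-0.29718702 -1.28344223  5.73481441] (array([ 0.1,  0.3, -0.1]), np.float64(-0.1))
```

View pics/w9.png

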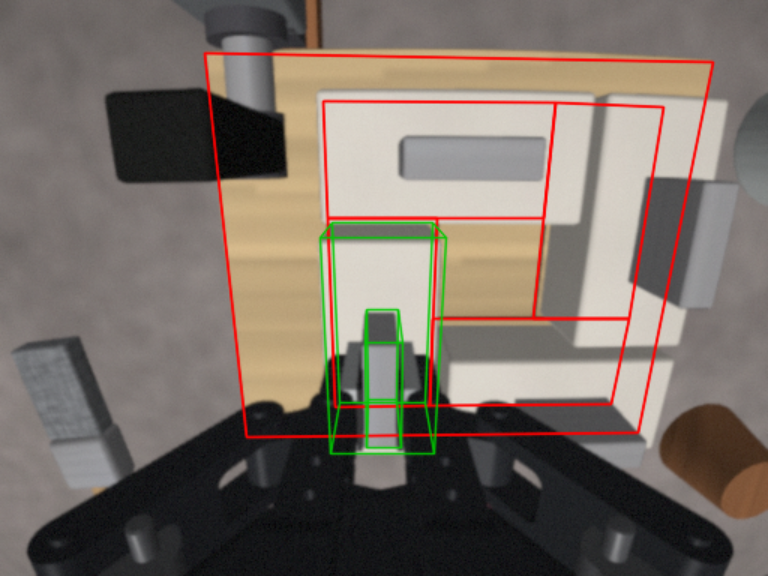

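send_rows --pt "0 0 0 0 20" --pt "0 0 0 0 30" --pt "0 0 0 0 30" --pt "0 0 -20 0 30" --pt "0 0 -60 0 30" --pt "0 0 -110 0 30" --pt "-30 0 -160 0 30" --pt "-50 0 -170 0 30" --pt "-50 0 -170 0 30" --pt "-50 0 -170 0 30"

```text
time: 16.58
eef_pos: [0.5619, -0.0077, 0.2535]
ee_rot: [-0.001, 0.734, 0.679, -0.0]
contact_force: [0.5, 1.0, -0.1]
opening: 0.0296
```

```bash
python3 - <<'E'
from h import *
s=ctrl.read_state();cm=ctrl.camera_model("wrist");im=ctrl.snapshot("wrist")
print(s['eef_pos'],s['time'],s['contact_force'])
ms=ctrl.masks_of("loose0","wrist")
vis=im[:,:,::-1].copy();P=(.6187,.0619,-.0788)
for i,(x,y,a) in enumerate(((-25,50,0),(50,25,1),(25,-50,0),(-50,-25,1))):
    g=T(*P)([[x/1e3,y/1e3,.09]])[0];c=proj(cm,g)[0]
    for m in ms:
        if np.hypot(*(np.array(m['point'])-c))<15:
            b,f,ar=fit(cm,m['mask'],(g[0],g[1],P[2]+a*np.pi/2),.04)
            print("bay",i,g[:2].round(4),"off mm",((np.array(b[:2])-g[:2])*1e3).round(1),"rot",round(b[2]-P[2]-a*np.pi/2,3),f,ar)
    for V,E in BLK: draw(vis,cm,T(g[0],g[1],P[2]+a*np.pi/2)(V+[0,0,.04]),E,(0,200,0))
for V,E in [box(-.112,-.088,.045,.065,.062,.135),box(-.1125,-.0875,.11,.135,.096,.096)]: draw(vis,cm,T(*P)(V),E,(255,0,255))
print(ctrl.place_of("button_top","wrist"),ctrl.place_of("grip","wrist"))
cv2.imwrite("pics/w10.png",cv2.resize(vis,None,fx=1.5,fy=1.5))
E
```

```text
[ 0.56194476 -0.00767937  0.25351961] 16.575 [ 0.46985581  0.96624695 -0.05351754]
bay 2 [0.6397 0.0101] off mm [-0.2 -0.3] rot -0.017 140.84705882352944 3433.0
bay 3 [0.5669 0.0409] off mm [-1.4 -0.7] rot -0.01 246.38823529411764 3255.0
[{'point': [211.4, 60.7], 'score': 0.54}] [{'point': [210.8, 59.1], 'score': 0.67}, {'point': [333.1, 83.6], 'score': 0.62}]
```

View pics/w10.png

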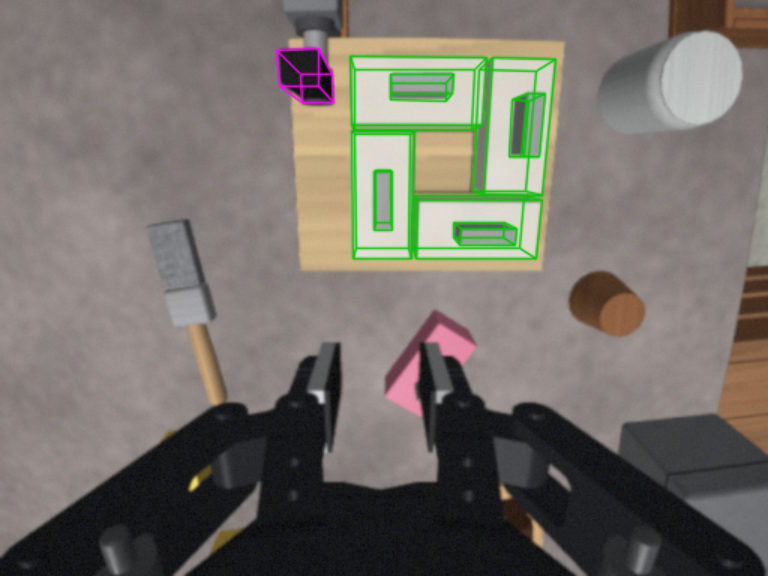

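```bash
python3 - <<'E'
from h import *
P=(.6187,.0619,-.0788)
cm=ctrl.camera_model("top");im=ctrl.snapshot("top")
b=at_z(cm,[(127/3+160-.33,230/3+130-.33)],.096)[0];print("button",b)
c,s=np.cos(P[2]),np.sin(P[2]);d=b[:2]-P[:2];print("in pallet",c*d[0]+s*d[1],-s*d[0]+c*d[1])
g=T(*P)([[-.1,.055,0]])[0];print("grip",g)
# view: camera above the button => tcp at
print(goto(.46,.17,.25,-.0788))
E
```

```text
button [0.52602358 0.19279273 0.096     ]
in pallet -0.10269250751035873 0.12319120450647054
grip [0.52333983 0.12460118 0.        ]
(array([ 169.3, -115.8,    3.9]), np.float64(90.0))
```

send_rows --pt "20 -12 -10 10 0" --pt "40 -26 -20 20 0" --pt "60 -40 -20 30 0" --pt "80 -54 -20 40 0" --pt "100 -68 -20 50 0" --pt "120 -82 -10 60 0" --pt "140 -96 0 70 0" --pt "160 -110 4 80 0" --pt "169 -116 4 90 0" --pt "169 -116 4 90 0" --pt "169 -116 4 90 0"

```text
time: 18.2
eef_pos: [0.4606, 0.1686, 0.2503]
ee_rot: [0.0, 0.999, -0.039, 0.0]
contact_force: [0.0, 0.1, -0.7]
opening: 0.0001
```

```bash
python3 - <<'E'
from h import *
s=ctrl.read_state();cm=ctrl.camera_model("wrist");im=ctrl.snapshot("wrist")
print(s['eef_pos'],s['time'],s['contact_force'])
vis=im[:,:,::-1].copy();P=(.6187,.0619,-.0788)
for V,E in [box(-.112,-.088,.045,.065,.062,.135),box(-.1125,-.0875,.111,.136,.096,.096)]: draw(vis,cm,T(*P)(V),E,(255,0,255))
print(ctrl.place_of("button_top","wrist"),ctrl.place_of("grip","wrist"))
cv2.imwrite("pics/w11.png",cv2.resize(vis,None,fx=1.5,fy=1.5))
E
```

```text
[0.46059369 0.16855205 0.25033584] 18.2 [ 0.02785283  0.11428164 -0.72435908]
[{'point': [226.3, 117.5], 'score': 0.96}] [{'point': [286.7, 115.5], 'score': 0.95}]
```

View pics/w11.png

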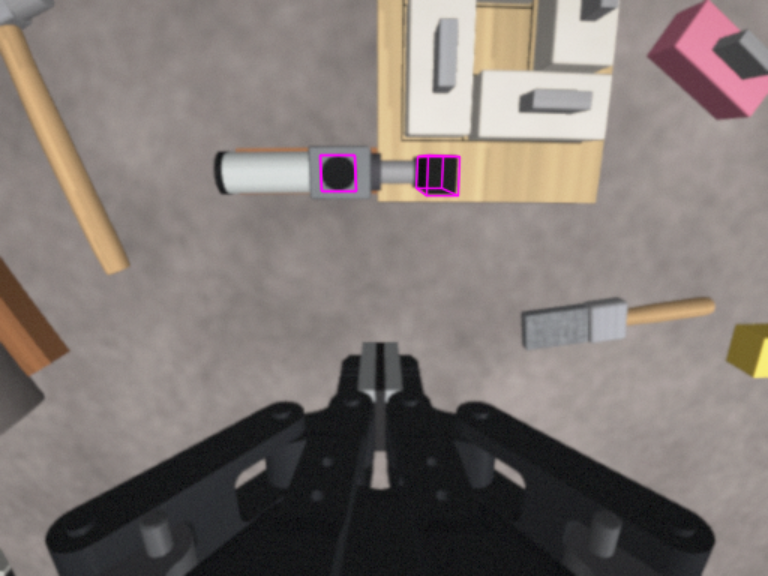

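```bash
python3 - <<'E'
from h import *
cm=ctrl.camera_model("wrist")
for q in((225.5,114.7),(226.3,117.5)):
    b=at_z(cm,[q],.096)[0];print(b,goto(b[0],b[1],.110,-.0788))
b=T(.6187,.0619,-.0788)([[-.1,.1235,0]])[0];print(b)
print(goto(.5255,.192,.110,-.0788))
E
```

```text
[0.52964254 0.19163699 0.096     ] (array([ 66.8, -28.9, 140.4]), np.float64(-0.0))
[0.52669632 0.19109635 0.096     ] (array([ 63.9, -28.1, 140.4]), np.float64(-0.0))
[0.52873204 0.19288861 0.        ]
(array([ 62.7, -28.9, 140.4]), np.float64(-0.0))
```

Button is at about (0.5285, 0.192), where the estimates agree within 2 mm. I'll approach above it with the fingers shut.

send_rows --pt "30 -14 20 0 0" --pt "66 -29 50 0 0" --pt "66 -29 90 0 0" --pt "66 -29 125 0 0" --pt "66 -29 140 0 0" --pt "66 -29 146 0 0" --pt "66 -29 148 0 0" --pt "66 -29 148 0 0"

```text
time: 19.35
eef_pos: [0.5291, 0.1928, 0.1034]
ee_rot: [-0.0, 0.999, -0.04, 0.001]
contact_force: [-0.0, 0.3, -0.6]
opening: -0.0004
```

```bash
python3 - <<'E'
from h import *
s=ctrl.read_state();im=ctrl.snapshot("wrist")
print(s['eef_pos'],s['time'],s['contact_force'],goto(.5285,.192,.088,-.0788))
cv2.imwrite("pics/w12.png",cv2.resize(im[:,:,::-1],None,fx=1.5,fy=1.5))
E
```

```text
[0.52914441 0.19276887 0.10335703] 19.35 [-0.01318588  0.28460151 -0.62031229] (array([-0.6,  0.9, 15.4]), np.float64(-0.1))
```

View pics/w12.png

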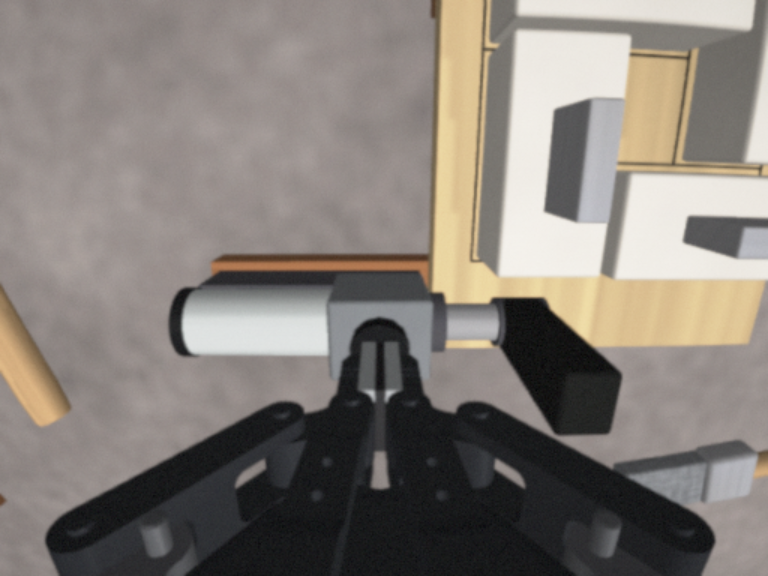

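Fingers are over the button, and its edge shows at (378,330). Pressing now.

send_rows --pt "0 0 5 0 0" --pt "0 0 8 0 0" --pt "0 0 11 0 0" --pt "0 0 13 0 0" --pt "0 0 15 0 0" --pt "0 0 16 0 0" --pt "0 0 16 0 0"

```text
time: 20.27
eef_pos: [0.5287, 0.1927, 0.088]
ee_rot: [-0.0, 0.999, -0.04, 0.001]
contact_force: [-2.7, -0.1, 16.3]
opening: -0.0001
```

send_rows --pt "0 0 -20 0 0" --pt "0 0 -60 0 40" --pt "0 10 -85 0 40" --pt "0 45 -85 0 40" --pt "0 68 -85 0 40" --pt "0 68 -85 0 40" --pt "0 68 -85 0 40"

```text
time: 21.15
eef_pos: [0.523, 0.126, 0.1712]
ee_rot: [-0.0, 0.999, -0.039, -0.0]
contact_force: [-0.4, -0.4, -0.7]
opening: 0.0401
```

```bash
python3 - <<'E'
from h import *
s=ctrl.read_state();im=ctrl.snapshot("wrist");cm=ctrl.camera_model("wrist")
print(s['eef_pos'],s['time'],s['contact_force'],goto(.5233,.1246,.086,-.0788))
vis=im[:,:,::-1].copy()
for V,E in [box(-.112,-.088,.045,.065,.062,.135),box(-.1125,-.0875,.111,.136,.088,.088)]: draw(vis,cm,T(.6187,.0619,-.0788)(V),E,(255,0,255))
cv2.imwrite("pics/w13.png",cv2.resize(vis,None,fx=1.5,fy=1.5))
E
```

```text
[0.52296524 0.12597181 0.17119985] 21.15 [-0.40826829 -0.44601387 -0.67060885] (array([ 0.5,  1.8, 85.2]), np.float64(0.0))
```

View pics/w13.png

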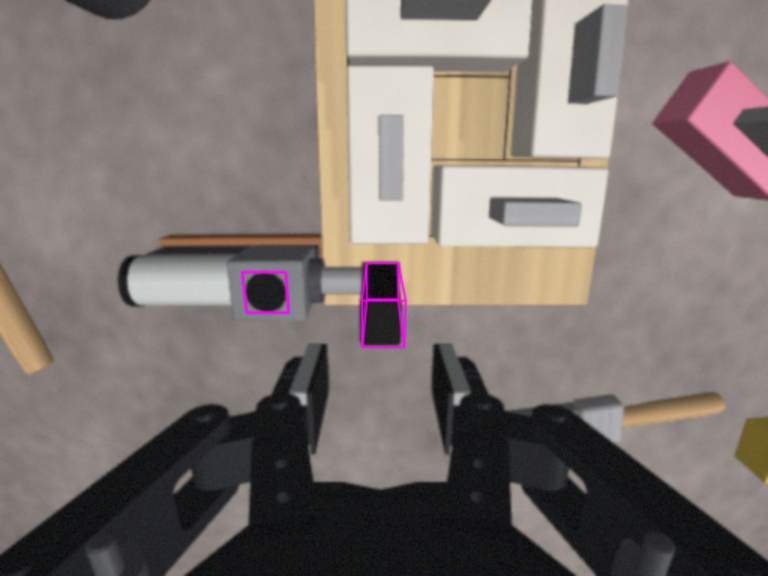

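send_rows --pt "0.5 1.5 25 0 36" --pt "0.5 1.5 50 0 36" --pt "0.5 1.5 72 0 36" --pt "0.5 1.5 82 0 36" --pt "0.5 1.5 83 0 36" --pt "0.5 1.5 83 0 36" --pt "0.5 1.5 83 0 0" --pt "0.5 1.5 83 0 0" --pt "0.5 1.5 83 0 0" --pt "0.5 1.5 83 0 0" --grip_force 60

```text
time: 22.45
eef_pos: [0.5241, 0.1245, 0.0893]
ee_rot: [-0.001, 0.999, -0.039, 0.001]
contact_force: [-0.6, 3.6, 7.2]
opening: 0.0195
```

```bash
python3 - <<'E'
from h import *
s=ctrl.read_state();print(s['eef_pos'],s['contact_force'],s['opening'])
g=T(.6187,.0619,-.0788)([[-.1,-.085,0]])[0];print(g,goto(g[0],g[1],s['eef_pos'][2],-.0788))
E
```

```text
[0.52413749 0.12453939 0.08925285] [-0.56498462  3.56529874  7.21790172] 0.01946620171508574
[ 0.51231924 -0.01496439  0.        ] (array([ -0.8, 140. ,  -0.3]), np.float64(-0.0))
```

send_rows --pt "0 4 0 0 0" --pt "0 10 0 0 0" --pt "0 16 0 0 0" --pt "0 16 0 0 0"

```text
time: 22.95
eef_pos: [0.5228, 0.1079, 0.0893]
ee_rot: [-0.001, 0.999, -0.04, 0.001]
contact_force: [-1.4, 2.7, 7.3]
opening: 0.0194
```

send_rows --pt "0 10 0 0 0" --pt "0 24 0 0 0" --pt "0 40 0 0 0" --pt "0 52 0 0 0" --pt "0 60 0 0 0" --pt "0 72 0 0 0" --pt "0 86 0 0 0" --pt "0 100 0 0 0" --pt "0 110 0 0 0" --pt "0 116 0 0 0" --pt "0 120 0 0 0" --pt "0 120 0 0 0"

```text
time: 24.45
eef_pos: [0.5137, -0.0097, 0.0891]
ee_rot: [-0.002, 0.999, -0.039, 0.001]
contact_force: [0.2, 6.9, 6.2]
opening: 0.0193
```

```bash
python3 - <<'E'
from h import *
s=ctrl.read_state();print(s['eef_pos'],s['contact_force'],s['opening'],goto(.51232,-.01496,s['eef_pos'][2],-.0788))
im=ctrl.snapshot("wrist");cm=ctrl.camera_model("wrist")
cv2.imwrite("pics/w14.png",cv2.resize(im[:,:,::-1],None,fx=1.5,fy=1.5))
E
```

```text
[ 0.51366589 -0.00968485  0.08907669] [0.15006814 6.94279781 6.18456849] 0.01926603682975236 (array([-0.9,  5.4, -0. ]), np.float64(0.1))
```

View pics/w14.png

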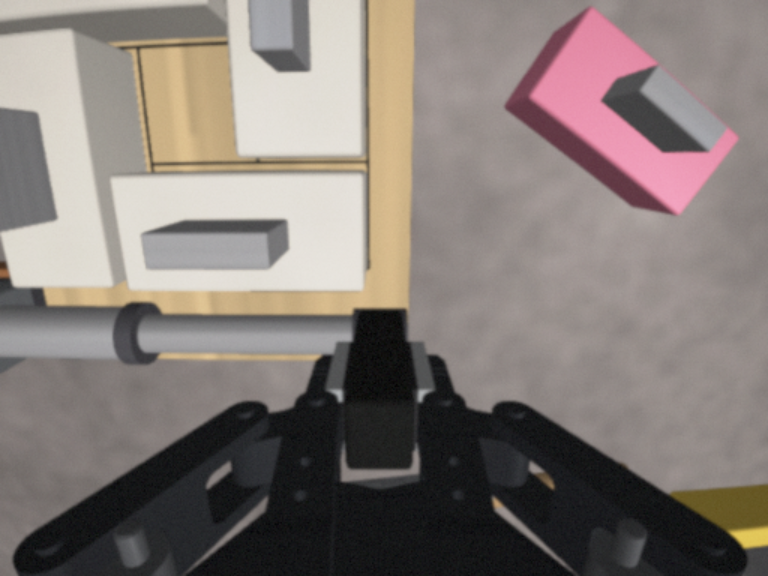

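send_rows --pt "0 2 0 0 0" --pt "0 4 0 0 0" --pt "0 5 0 0 0" --pt "0 6 0 0 0" --pt "0 7 0 0 0" --pt "0 7 0 0 0" --pt "0 7 0 0 0"

```text
time: 25.38
eef_pos: [0.5134, -0.0141, 0.089]
ee_rot: [-0.003, 0.999, -0.038, 0.001]
contact_force: [-0.3, 12.6, 4.3]
opening: 0.019
```

send_rows --pt "0 1 0 0 0" --pt "0 2 0 0 0" --pt "0 2 0 0 0" --pt "0 2 0 0 0" --pt "0 2 0 0 0"

```text
time: 26.0
eef_pos: [0.5134, -0.0143, 0.0889]
ee_rot: [-0.004, 0.999, -0.037, 0.002]
contact_force: [-0.1, 16.3, 3.8]
opening: 0.0192
```

```bash
python3 - <<'E'
from h import *
s=ctrl.read_state();print(s['eef_pos'],s['contact_force'],s['opening'],abs(s['qd']).max())
im=ctrl.snapshot("scene");cm=ctrl.camera_model("scene")
vis=cv2.resize(im[140:300,150:370,::-1],None,fx=3.5,fy=3.5,interpolation=cv2.INTER_CUBIC)
P=(.6187,.0619,-.0788)
cv2.imwrite("pics/s15.png",vis)
t=ctrl.snapshot("top");cm=ctrl.camera_model("top")
vis=cv2.resize(t[140:240,170:300,::-1],None,fx=5,fy=5,interpolation=cv2.INTER_CUBIC)
for x,y,a in((-25,50,0),(50,25,1),(25,-50,0),(-50,-25,1)):
    g=T(*P)([[x/1e3,y/1e3,0]])[0]
    for V,E in BLK: draw(vis,cm,T(g[0],g[1],P[2]+a*np.pi/2)(V+[0,0,.04]),E,(0,200,0),5,np.array([170,140])-.4)
V,E=box(-.112,-.088,-.095,-.075,.062,.135);draw(vis,cm,T(*P)(V),E,(255,0,255),5,np.array([170,140])-.4)
cv2.imwrite("pics/t15.png",vis)
im=ctrl.snapshot("wrist");cv2.imwrite("pics/w15.png",im[:,:,::-1])
E
```

```text
[ 0.51342263 -0.01425163  0.08894389] [-0.13949486 16.33074632  3.82891156] 0.019205336245922612 0.0020276814781619986
```

View pics/s15.png

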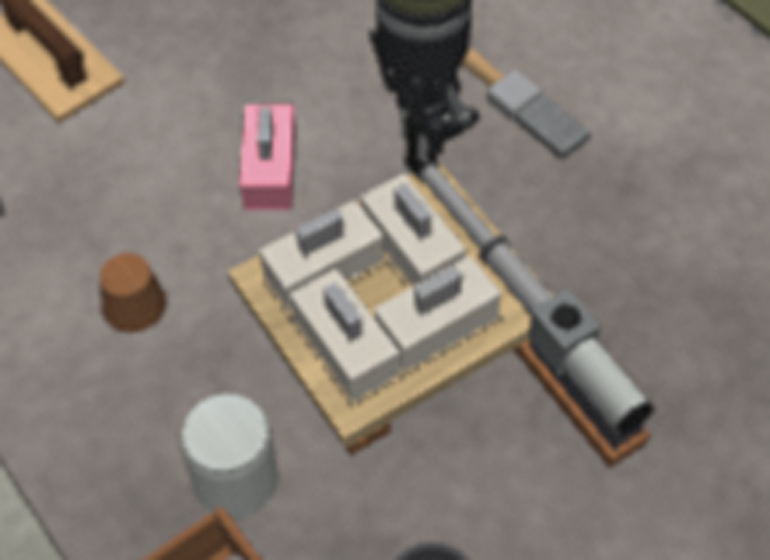

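View pics/t15.png

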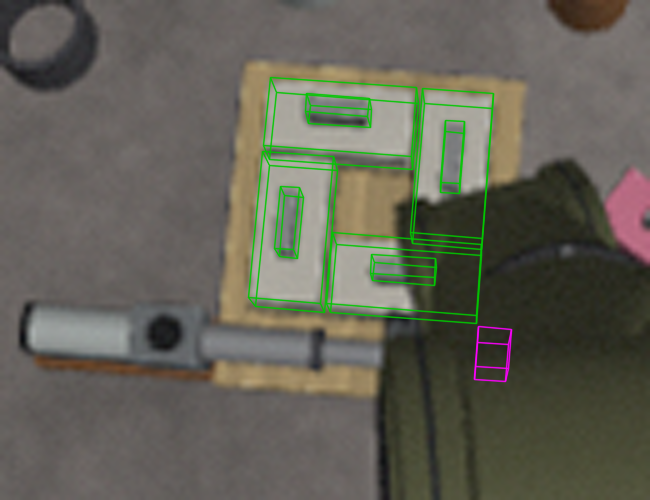

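View pics/w15.png

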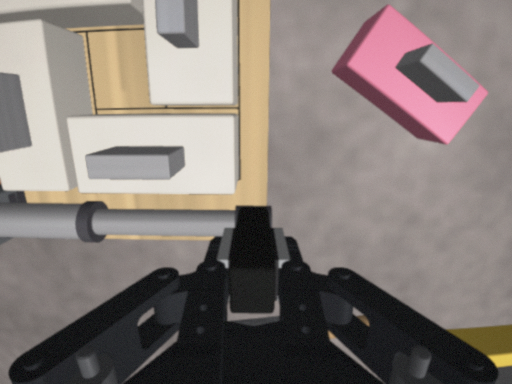

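```bash
python3 - <<'E'
from workcell import ctrl
print(ctrl.hand_in()); s=ctrl.read_state(); print(s['time'],s['contact_force'],s['opening'])
E
```

```text
the job is handed in; nothing more can be done
None
the job is handed in; nothing more can be done
```

I laid the two pale loose blocks in bays 2 and 3, pushed the release button in and drew the rod fully out. I handed the job in at about 26 s with the grip still held. No verdict was reported.

- **Blocks:** before the rod was touched, the wrist-camera fit put the two new blocks within about 0.3 mm (bay 2) and 1.6 mm (bay 3) of centre, and turned by less than 0.02 rad. For the two blocks already laid, a fit was only obtained for laid1 (before placing; about 1 mm off). After that, and for laid0, I have only the overlays, which matched by eye.
- **Button:** the press reached 16 N with the fingertips at 88 mm, against 96 mm for the button when out. The rod then moved freely.
- **Rod:** the grip travelled about 139 of 140 mm. At the end, 2 mm more commanded pull moved the grip only 0.15 mm and raised the force from 12.6 to 16.3 N, so it was hard against the second stop. The arm was at rest and the finger opening was 19.2 mm on the 20 mm grip.
- **Bystanders:** I saw none displaced in the last pictures, but I did not measure them.
- **Disagreements:** the network's grip and button points were wrong in two earlier views, so I used the pallet geometry and the pictures instead. The arm hid part of the bay 2 and bay 3 blocks in the last top picture, but the scene view showed all four lying flat.

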